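Clamp the blood-tube rack through the L-slot

ROBOT

A 7-joint arm with a two-finger parallel gripper is mounted at the origin on the work surface. World frame = base frame: x ahead of the robot, y to its left, z up, the work surface at z = 0. Lengths are in m, angles in rad, forces in N, time in s.
With the tool pointing down it reaches from about 0.425 to 0.875 m from the base axis. Payload 4.7 kg.
Tool frame: the origin (TCP) lies midway between the tips of the shut fingers; the grasp point (between the pads) lies arm.grip_depth behind it (arm.grip_depth is the distance from the TCP to the grasp point, in m); x points along the fingers, z is the direction in which the jaws open and shut, and the axes are right-handed (so a half turn about x gives the same grasp; the last joint's range is limited). The gripper opens to 87 mm and grips with 3 to 60 N. Pads are 19 mm wide; open, the fingers measure 117 mm over their backs; the gripper's body (75 mm by 190 mm) begins 51 mm behind the grasp point.
Start: joints at [1.205, 0.321, -0.07, 1.45, 0.023, 1.371, -0.057], TCP at [0.241, -0.604, 0.201] pointing down, gripper open.
Joint ranges: [-2.86, 2.86], [-0.3, 2.09], [-1.38, 1.24], [0.06, 2.45], [-1.56, 4.7], [0.09, 2.05], [-2.69, 2.69]. Speed limits (rad/s): [2.57, 2.57, 3.14, 3.14, 3.14, 3.14, 3.14].

INTERFACE

Orientations are given as a unit quaternion [x, y, z, w].
In Python, from workcell import arm gives the robot as it stands. The module is installed in compiled form; this text tells all that it offers.
- The arm moves only by the shell command python3 -m jog 'ROWS' [OPENING] [FORCE]. ROWS is a JSON object of lists of equal length, an entry for each row: "dp": the shift along the tool's x, y, z in cm, a list of three; "dr": the turn, a rotation vector about the tool's x, y, z in rad, a list of three. A call has 1 to 12 rows; each row is the pose to reach, as a shift and turn from the pose commanded when the call began, along the tool's axes at that moment; what a row does not reach only later rows make up. A row lasts 1/12 s, in which the tool goes at most 41.7 mm and 7.16 degrees, less where a joint would pass 70% of its speed; a pose out of reach is approached as far as the arm can. A call with a gripper value outside its range is refused whole. OPENING is the finger opening in cm, from 0 to 8.7, set as the call begins (- or left out, the last holds). The fingers move at their own pace and stop on an object; FORCE is the grip in N (left out, the last holds). Time passes only in rows, so rows that repeat a pose let the fingers close. It gives the time, the measured TCP pose, the force and the opening at its end, in the units of the state.
- arm.state(): the state, without advancing time (a new reading comes with each control period).
- arm.snapshot(name): name is "scene" or "top"; returns a dict with "color" (400x640x3 uint8, blue, green, red), "mtx" (3x3 intrinsics, pixels), "position" and "orientation" of the camera in the world. Camera axes: x right, y down, z forward; pixel columns grow to the right and rows downward; lengths in m; the calibration is good to about 2 mm. A picture is of the moment at which its call begins. There is no depth.
- arm.finish_job(): hands the job in, once; it reports no verdict.
Trained networks look in the newest picture that a camera, given by its name, has taken for a name from the list of things; names that differ only in an ending like _2 or _b are one class to them, and where a whole thing is asked for, a point or a joint stands for the part that bears it (a point fixed in the world has none). Each returns a list of dicts, best first, with "confidence" (0 to 1); they miss things now and then, are a little off and sometimes report something else, mostly with a low value. They report only what shows in the picture. A call takes as long as a camera call.
- arm.cut_out(camera, label): "region" (400x640 bool, what is visible of it).
- arm.tip_of(camera, label): "xyz" ([x, y, z] in m, in world coordinates, good to about 4 mm: a listed point, or the origin of a listed thing).
The state is a dict: "time_s": time; "joint_positions": joint angles; "dq": joint speeds; "effort": joint torques, N m; "tool_pos": TCP position; "eef_rot": TCP orientation; "wrist_force": force on the tool from outside, world axes, zero at the start; "torque": the same for the moment, N m; "gripper_width": finger opening in m.
Only numpy, scipy, OpenCV 4.12 (cv2) and the standard library are available. Lean on these libraries where they do the work, as an engineer would, in place of code of your own. Each camera call takes 0.05 s, during which the arm holds its last target. There are 200 camera calls.

TASK

Clamp the blood-tube rack in its carrier: push the red knob along the long leg of the L-shaped slot until it is at the corner and the orange shoe is up against the rack, then push it sideways to the very end of the short leg, where it is locked. Only push the knob with the fingertips, never pull it up out of its slot, and leave the bottle, tube holders and needle where they are.

Things in the scene. Friction and masses are not known exactly. Their poses are not given: they have to be found in the camera images.
- dock: The carrier, fixed to the table. Origin: on the table under the centre of its slotted deck; +x runs along the slot's long leg towards the rack, +y along the short leg. Deck: white over black, 150 (x) by 110 mm (y), top 45 mm above the table, with a dark L-shaped slot (13 mm wide, 14 mm deep). Aluminium base plate 8 mm high, x -85 to +335, y -105 to +105 mm.
- slot_start (a point): Centre line of the slot at the beginning of the long leg, at the deck's top (dock frame -45, -20, 45 mm): the knob's axis stands here when the long travel is 0.
- slot_corner (a point): Centre line of the slot at the corner of the L, at the deck's top (dock frame 35, -20, 45 mm), 80 mm from slot_start.
- slot_end (a point): Centre line of the slot at the locked end of the short leg, at the deck's top (dock frame 35, 20, 45 mm), 40 mm from slot_corner.
- knob (a point): Centre of the red knob, an upright cylinder 22 mm across and 38 mm tall, underside 2 mm and top 40 mm above the deck. Its 10 mm steel pin runs in the slot with 1.5 mm of play each side; the slot's walls and ends stop it. The knob cannot tip, resists sliding with about 2 to 4 N and stays where it is left. A spring (6 N) keeps it down.
- rod (a joint): Travel of knob, steel rod and orange shoe (40 mm high, in the gap between deck and rack) along the long leg (dock +x), m: 0 at slot_start, 0.080 at the corner and all along the short leg (hard stop about 0.0815), where the shoe meets the rack. The white rack of coloured-capped tubes, part of the carrier, fills dock x 180 to 320, y -95 to 95 mm, 118 mm high.
- cross (a joint): Travel of the knob along the short leg (dock +y), m: 0 in the long leg, 0.040 at slot_end (hard stop at about 0.0415).
- pin (a joint): How far the knob is pulled up against its spring, m: 0 is down in the slot.
- antiseptic_center (a point): Centre of the body of the loose green antiseptic bottle (75 by 95 mm, 170 mm tall, 226 mm with its white pump), 85 mm above the table. Leave alone.
- holder_a_center (a point): Middle of a loose clear plastic tube holder standing on its flange (38 mm flange, 27 mm barrel, 58 mm tall), to the left (dock +y) of the deck. Leave alone.
- holder_b_center (a point): Middle of a second such tube holder, to the right (dock -y) of the carrier. Leave alone.
- needle_center (a point): Middle of a loose capped needle lying on the table, green and white, 80 mm long, 13 mm thick, to the left (dock +y). Leave alone.

How it is judged:
On the way, in this order (a step that is already met when the one before it is completed fails the run):
1. the knob has been pushed along the long leg to the corner (value of joint rod above 0.074 m and value of joint cross below 0.015 m), for 0.05 s.
2. the knob has been pushed to the end of the short leg (value of joint cross above 0.036 m and value of joint rod above 0.075 m), for 0.2 s.
At the end, for the whole second after the job is handed in: The knob is down in its slot at the end of the short leg, within 4 mm of it (rod travel above 75 mm, cross travel above 36 mm, lifted less than 3 mm); bottle, both tube holders and needle are within 20 mm of where they stood (all of step 2 and value of joint pin below 0.003 m and distance of each of antiseptic_center, holder_a_center, holder_b_center, needle_center from where it was at the start of the episode below 0.02 m); the robot touches nothing.
It fails at once if the knob is pulled up by more than 6 mm (value of joint pin above 0.006 m).
It fails at once if a bystander is knocked, moved or lifted by more than 20 mm (distance of any of antiseptic_center, holder_a_center, holder_b_center, needle_center from where it was at the start of the episode above 0.02 m).
It also fails if it takes over 51 s, if anything falls off the work surface, if the arm or the gripper's body presses on something with over 40 N, if the wrist force passes 120 N, or if a joint passes its speed limit or range.

## Working session

There is one attempt and no reset: what is moved stays moved. The work goes in short steps, Python scripts to look and compute and a shell command to move; the robot and the scene stay as the last step left them, time stands still between calls to the robot, and variables do not carry over. Pictures are saved under pics/ and viewed, about 8 in all and at most 12, crops included, and the job is handed in when it is done.

```bash
mkdir -p pics; cat > h.py <<'E'
from workcell import arm
import numpy as np, cv2
from scipy.spatial.transform import Rotation as R
def pix(s,p):
    c=R.from_quat(s["orientation"]).inv().apply(np.array(p)-s["position"]); q=s["mtx"]@c; return q[:2]/q[2]
def ray(s,uv,z):
    d=R.from_quat(s["orientation"]).apply(np.linalg.inv(s["mtx"])@[uv[0],uv[1],1]); o=np.array(s["position"]); return o+d*(z-o[2])/d[2]
E
python3 - <<'E'
from h import *
np.set_printoptions(precision=4,suppress=True)
for c in("scene","top"):
    s=arm.snapshot(c); cv2.imwrite(f"pics/{c}0.png",s["color"]); print(c,np.array(s["position"]))
    for n in("dock","slot_start","slot_corner","slot_end","knob","antiseptic_center","holder_a_center","needle_center"):
        print(n,[(np.round(d["xyz"],4).tolist(),round(d["confidence"],2)) for d in arm.tip_of(c,n)[:3]])
st=arm.state(); print(st["tool_pos"],st["eef_rot"],R.from_quat(st["eef_rot"]).as_matrix(),st["time_s"],arm.grip_depth)
E
```

```text
scene [ 1.3643 -0.1766  0.9579]
dock [([0.5518, 0.0679, -0.0023], 0.91)]
slot_start [([0.5289, 0.0269, 0.0473], 0.67)]
slot_corner [([0.5933, 0.0688, 0.0485], 0.78)]
slot_end [([0.5721, 0.1068, 0.0434], 0.74)]
knob [([0.5502, 0.0443, 0.0713], 0.69)]
antiseptic_center [([0.714, -0.1656, 0.0826], 0.64), ([0.5288, 0.0262, 0.0472], 0.51), ([0.7148, -0.0188, 0.0295], 0.16)]
holder_a_center [([0.4619, 0.2062, 0.0291], 0.53)]
needle_center [([0.5049, 0.2653, 0.004], 0.52), ([0.5504, 0.0675, -0.0006], 0.47)]
top [0.5556 0.0063 0.9198]
dock [([0.5928, 0.0675, 0.0495], 0.7), ([0.5564, 0.0659, 0.0016], 0.57), ([0.5253, 0.0287, 0.0428], 0.5)]
slot_start [([0.5269, 0.03, 0.0422], 0.66)]
slot_corner [([0.593, 0.0696, 0.0445], 0.56)]
slot_end []
knob [([0.5501, 0.0456, 0.0653], 0.59)]
antiseptic_center []
holder_a_center [([0.4639, 0.2064, 0.0346], 0.55)]
needle_center [([0.5057, 0.2622, 0.0081], 0.59)]
[ 0.241  -0.6037  0.2014] [ 0.3966  0.5854 -0.3966  0.5854] [[-0.      0.9287  0.3708]
 [-0.      0.3708 -0.9287]
 [-1.     -0.      0.    ]] 0.9 0.0187
```

View pics/scene0.png

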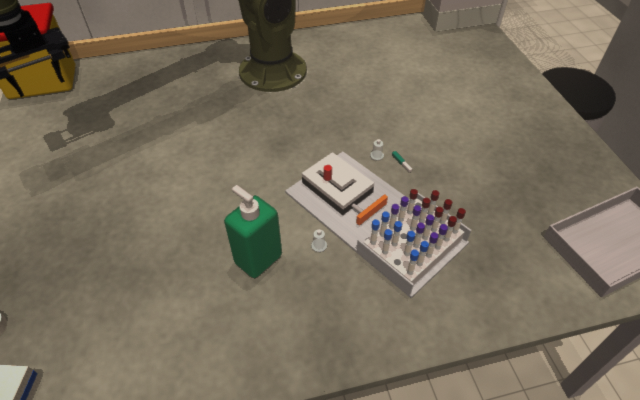

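View pics/top0.png

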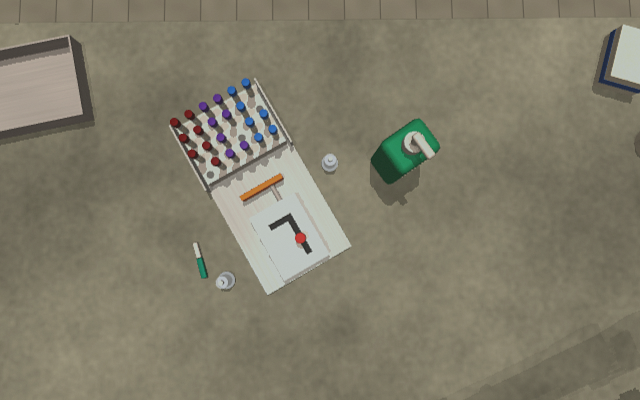

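The scene view shows the knob at (327,172) in the long leg, the rack beyond it at the lower right, and the bottle at (255,240). The top view shows the knob at (300,238), the corner at about (291,215), and the slot end at about (271,227). Both place the knob about 30 mm along the long leg. Next I fit the dock pose.

```bash
cat > fit.py <<'E'
from h import *
D={"dock":(0,0,0),"slot_start":(-.045,-.02,.045),"slot_corner":(.035,-.02,.045),"slot_end":(.035,.02,.045)}
from scipy.optimize import least_squares
P=[];Q=[];K=[];S={}
for c in("scene","top"):
    S[c]=arm.snapshot(c)
    for n in D:
        for d in arm.tip_of(c,n):
            if d["confidence"]>.5 and abs(d["xyz"][2]-D[n][2])<.012: P.append(D[n]);Q.append(d["xyz"]);break
    K+=[d["xyz"] for d in arm.tip_of(c,"knob")[:1]]
P=np.array(P);Q=np.array(Q)
T=lambda v,p:R.from_euler("z",v[2]).apply(p)+[v[0],v[1],0]
v=least_squares(lambda v:(T(v,P)-Q)[:,:2].ravel(),[.55,.07,.55],loss="soft_l1",f_scale=.004).x
print("dock",v[:2],np.degrees(v[2]),"res mm\n",np.round((T(v,P)-Q)*1e3,1))
k=R.from_euler("z",-v[2]).apply(np.array(K)-[v[0],v[1],0]); print("knob dock mm",np.round(k*1e3,1))
st=arm.state(); t=R.from_euler("z",-v[2]).apply(np.array(st["tool_pos"])-[v[0],v[1],0]); print("tcp dock mm",np.round(t*1e3,1))
M=R.from_quat(st["eef_rot"]); print("tool axes",np.round(M.as_matrix(),3).tolist())
E
cat > t.py <<'E'
from fit import *
s=S["top"]; im=cv2.resize(s["color"],None,fx=4,fy=4,interpolation=cv2.INTER_CUBIC)
def L(pts,col):
    cv2.polylines(im,[np.int32([pix(s,T(v,np.array(p)))*4+1.5 for p in pts])],False,col,1)
L([(-.045,-.02,.045),(.035,-.02,.045),(.035,.02,.045)],(0,255,0))
L([(-.075,-.055,.045),(.075,-.055,.045),(.075,.055,.045),(-.075,.055,.045),(-.075,-.055,.045)],(255,0,255))
L([(-.085,-.105,.008),(.335,-.105,.008),(.335,.105,.008),(-.085,.105,.008),(-.085,-.105,.008)],(255,255,0))
cv2.imwrite("pics/ov.png",im[640:1200,780:1480])
E
python3 t.py
```

```text
dock [0.55418756 0.06736178] 32.53580901026597 res mm
 [[ 2.7  2.9  1.4]
 [-3.2  2.1 -3.7]
 [ 1.9  1.6 -1.9]
 [-0.9 -4.   1.4]
 [-0.8  1.3 -2. ]
 [ 1.1 -3.5  3.2]
 [-0.9 -1.6 -5.4]]
knob dock mm [[-13.2 -17.2  67. ]
 [  1.8 166.3  30.5]]
tcp dock mm [-625.  -397.3  201.4]
tool axes [[0.0, 0.929, 0.371], [-0.0, 0.371, -0.929], [-1.0, -0.0, 0.0]]
```

View pics/ov.png

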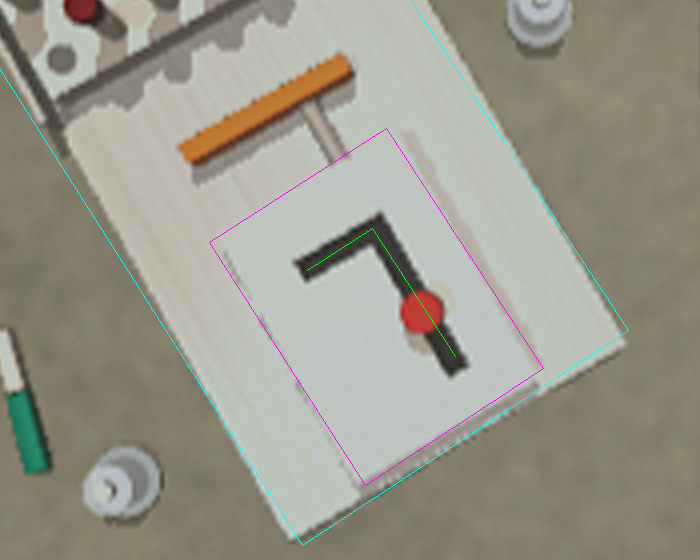

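The angle is about 3° too large: the fitted slot and plate lines are turned relative to the picture. The slot's start end is at about crop pixel (457,371), its outer corner at (382,213) and its locked end at (301,272). The base plate corners are at (292,542) and (628,345). I refit with these.

```bash
python3 - <<'E'
from h import *
from scipy.optimize import least_squares
s=arm.snapshot("top")
A=[((457,371),(-51.5,-20,45)),((382,213),(41.5,-26.5,45)),((301,272),(35,26.5,45)),((292,542),(-85,105,8)),((628,345),(-85,-105,8))]
T=lambda v,p:R.from_euler("z",v[2]).apply(p)+[v[0],v[1],0]
W=np.array([ray(s,((u+780-1.5)/4,(w+640-1.5)/4),p[2]/1e3) for (u,w),p in A]); P=np.array([p for _,p in A])/1e3
v=least_squares(lambda v:(T(v,P)-W)[:,:2].ravel(),[.55,.07,.55]).x
print("dock",v[:2],np.degrees(v[2]),np.round((T(v,P)-W)*1e3,1))
k=ray(s,((421.5+778.5)/4,(312+638.5)/4),.085); D=lambda p:np.round(R.from_euler("z",-v[2]).apply(np.array(p)-[v[0],v[1],0])*1e3,1); print("knob",k,D(k))
for n in((.714,-.166,0),(.463,.206,0),(.505,.264,0)): print(D(n))
st=arm.state();M=R.from_quat(st["eef_rot"])
tgt=T(v,np.array([-.062,-.02,.16])); print(tgt,"dp cm",M.inv().apply(tgt-st["tool_pos"])*100)
Mt=R.from_matrix(np.c_[[0,0,-1],[np.cos(v[2]),np.sin(v[2]),0],[np.sin(v[2]),-np.cos(v[2]),0]]); print("dr",(M.inv()*Mt).as_rotvec())
np.save("dock.npy",v)
E
```

```text
dock [0.55395767 0.06680325] 29.393104917481434 [[-0.8 -1.5 -0. ]
 [ 0.8  0.  -0. ]
 [-0.6  0.6 -0. ]
 [ 0.2  0.7 -0. ]
 [ 0.4  0.2 -0. ]]
knob [0.55069855 0.04206634 0.085     ] [-15. -20.  85.]
[  25.2 -281.4    0. ]
[-10.9 165.9   0. ]
[ 54.1 195.8   0. ]
[0.50975473 0.01894826 0.16      ] dp cm [  4.13242424  48.0469592  -47.86651807]
dr [-1.33212890e-01  1.49164494e-04  2.41476663e-05]
```

The refit residuals are at most 1.5 mm, and the knob sits at dock (-15,-20), so travel is about 30 mm. Next I close the fingers and move to a point above and behind the knob.

```bash
python3 -m jog '{"dp":[[0,4,-4],[0,8,-8],[0,12,-12],[0,16,-16],[0,20,-20],[0,24,-24],[0,28,-28],[0,32,-32],[0,36,-36],[0,40,-40],[0,44,-44],[0,48,-47.9]],"dr":[[-0.01,0,0],[-0.02,0,0],[-0.03,0,0],[-0.04,0,0],[-0.06,0,0],[-0.07,0,0],[-0.08,0,0],[-0.09,0,0],[-0.1,0,0],[-0.11,0,0],[-0.12,0,0],[-0.133,0,0]]}' 0
cat > w.py <<'E'
from h import *
v=np.load("dock.npy"); st=arm.state()
D=lambda p:R.from_euler("z",-v[2]).apply(np.array(p)-[v[0],v[1],0])*1e3
print("t",st["time_s"],"tcp dock",np.round(D(st["tool_pos"]),1),"F dock",np.round(R.from_euler("z",-v[2]).apply(st["wrist_force"]),1),"w",st["gripper_width"])
Mt=R.from_matrix(np.c_[[0,0,-1],[np.cos(v[2]),np.sin(v[2]),0],[np.sin(v[2]),-np.cos(v[2]),0]]); print("dr",np.round((R.from_quat(st["eef_rot"]).inv()*Mt).as_rotvec(),4))
E
python3 w.py
```

```text
time_s: 2.55
tool_pos: [0.4388, -0.1424, 0.2018]
eef_rot: [0.357, 0.61, -0.357, 0.611]
wrist_force: [1.5, -0.3, 0.2]
gripper_width: 0.0154
t 2.55 tcp dock [-203.  -125.8  201.8] F dock [ 1.1 -1.   0.2] w 0.015412667291242715
dr [ 0.0001  0.0014 -0.0002]
```

```bash
python3 -m jog '{"dp":[[0,3,-2.5],[0,6,-5],[0,9,-7],[0,12,-9],[0,14.1,-10.6],[0,14.1,-10.6],[4,14.1,-10.6],[6,14.1,-10.6],[6,14.1,-10.6]],"dr":[[0,0,0],[0,0,0],[0,0,0],[0,0,0],[0,0,0],[0,0,0],[0,0,0],[0,0,0],[0,0,0]]}'; python3 w.py
```

```text
time_s: 3.3
tool_pos: [0.5057, 0.0166, 0.1371]
eef_rot: [0.355, 0.613, -0.358, 0.608]
wrist_force: [-0.6, -0.3, -0.9]
gripper_width: 0.0006
t 3.3 tcp dock [-66.7 -20.  137.1] F dock [-0.7  0.1 -0.9] w 0.0005977558507236528
dr [-0.0001 -0.0043  0.0069]
```

```bash
python3 -m jog '{"dp":[[2.5,0,0],[5,0,0],[7.5,0,0],[8,0,0],[8,0,0],[8,0,0]],"dr":[[0,0,0],[0,0,0],[0,0,0],[0,0,0],[0,0,0],[0,0,0]]}'; python3 w.py; python3 - <<'E'
from h import *
s=arm.snapshot("scene")
cv2.imwrite("pics/s1.png",cv2.resize(s["color"][100:260,250:450],None,fx=4,fy=4,interpolation=cv2.INTER_CUBIC)[:600])
E
```

```text
time_s: 3.8
tool_pos: [0.5103, 0.0171, 0.0629]
eef_rot: [0.357, 0.61, -0.357, 0.611]
wrist_force: [0.9, 0.4, -0.1]
gripper_width: 0.0004
t 3.8 tcp dock [-62.4 -21.9  62.9] F dock [ 0.9 -0.1 -0.1] w 0.0004417163938130295
dr [-0.0005  0.0009 -0.0015]
```

View pics/s1.png

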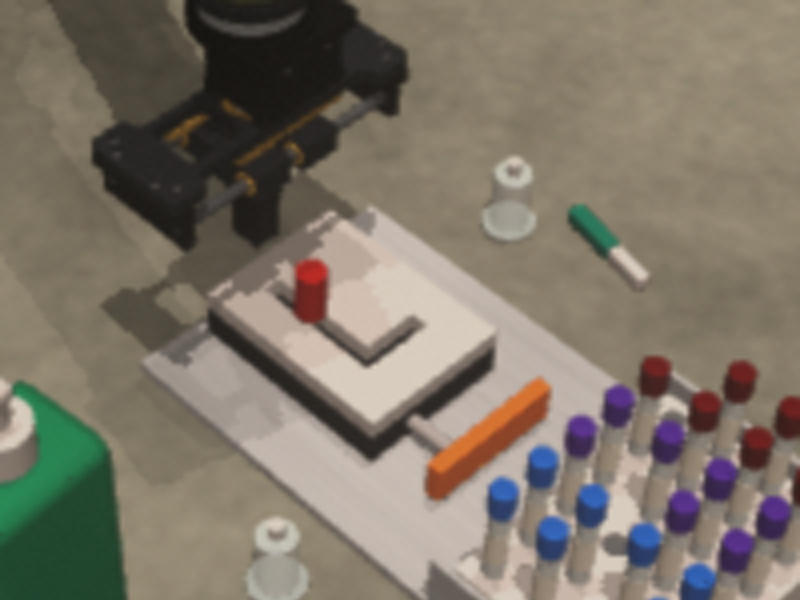

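The picture shows the closed fingers at crop (258,238), behind the knob at (311,290) and above the deck's rear edge. I check that against the projected TCP.

```bash
python3 - <<'E'
from h import *
v=np.load("dock.npy");s=arm.snapshot("scene");f=lambda p:np.round((pix(s,p)-[250,100])*4,0)
T=lambda p:R.from_euler("z",v[2]).apply(np.array(p)/1e3)+[v[0],v[1],0]
print("tcp",f(arm.state()["tool_pos"]))
for p in((-15,-20,85),(-75,-55,45),(-75,55,45),(75,-55,45),(35,20,45),(-62,-22,63)):print(p,f(T(p)))
E
```

```text
tcp [256. 258.]
(-15, -20, 85) [310. 271.]
(-75, -55, 45) [204. 293.]
(-75, 55, 45) [328. 209.]
(75, -55, 45) [371. 424.]
(35, 20, 45) [410. 325.]
(-62, -22, 63) [256. 258.]
```

```bash
python3 -m jog '{"dp":[[0.8,0,-0.2],[0.8,1,-0.2],[0.8,2,-0.2],[0.8,2.8,-0.2],[0.8,3.5,-0.2],[0.8,4.1,-0.2],[0.8,4.7,-0.2],[0.8,5.2,-0.2],[0.8,5.5,-0.2],[0.8,5.5,-0.2]],"dr":[[0,0,0],[0,0,0],[0,0,0],[0,0,0],[0,0,0],[0,0,0],[0,0,0],[0,0,0],[0,0,0],[0,0,0]]}'; python3 w.py; python3 - <<'E'
from h import *
s=arm.snapshot("scene")
cv2.imwrite("pics/s2.png",cv2.resize(s["color"][100:260,250:450],None,fx=4,fy=4,interpolation=cv2.INTER_CUBIC)[:600])
E
```

```text
time_s: 4.73
tool_pos: [0.5569, 0.0464, 0.0533]
eef_rot: [0.357, 0.61, -0.356, 0.611]
wrist_force: [-1.7, -1.3, 0.9]
gripper_width: -0.0001
t 4.7333 tcp dock [ -7.4 -19.2  53.3] F dock [-2.1 -0.3  0.9] w -6.225270805544582e-05
dr [ 0.0002 -0.0001 -0.0009]
```

View pics/s2.png

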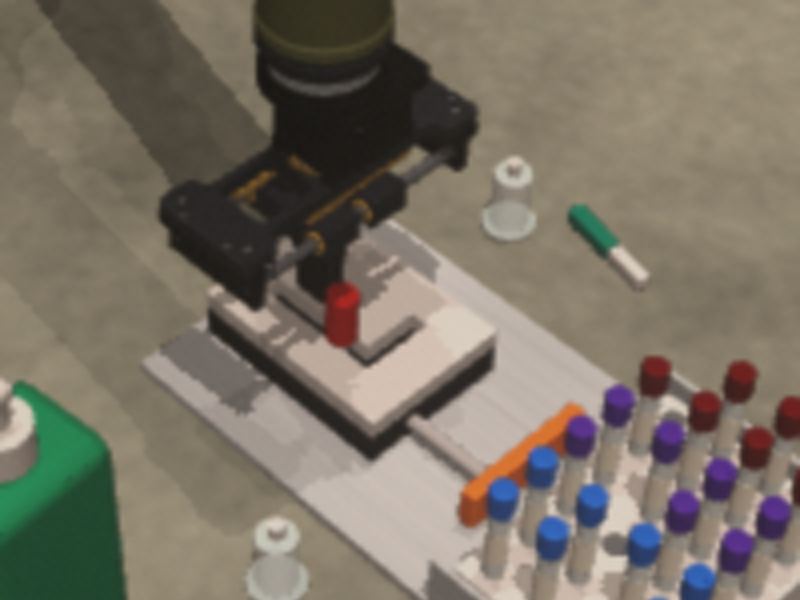

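The knob is now at crop (342,315) with the fingers right behind it and the shoe moved towards the rack. The wrist force along x is about -2 N, as expected for sliding. I continue to the corner.

```bash
python3 -m jog '{"dp":[[0,0.5,0],[0,1,0],[0,1.5,0],[0,1.9,0],[0,2.1,0],[0,2.25,0],[0,2.35,0],[0,2.35,0]],"dr":[[0,0,0],[0,0,0],[0,0,0],[0,0,0],[0,0,0],[0,0,0],[0,0,0],[0,0,0]]}'; python3 w.py
```

```text
time_s: 5.45
tool_pos: [0.5768, 0.0576, 0.0532]
eef_rot: [0.357, 0.61, -0.357, 0.611]
wrist_force: [-1.6, -1.7, 0.6]
gripper_width: 0.0006
t 5.45 tcp dock [ 15.4 -19.3  53.2] F dock [-2.3 -0.7  0.6] w 0.0005714342448590215
dr [-0.0001  0.     -0.0002]
```

No hard stop felt yet, so I creep on a little.

```bash
python3 -m jog '{"dp":[[0,0.1,0],[0,0.2,0],[0,0.3,0],[0,0.3,0]],"dr":[[0,0,0],[0,0,0],[0,0,0],[0,0,0]]}'; python3 w.py;  python3 - <<'E'
from h import *
s=arm.snapshot("top")
cv2.imwrite("pics/t2.png",cv2.resize(s["color"][160:310,195:370],None,fx=4,fy=4,interpolation=cv2.INTER_CUBIC))
s=arm.snapshot("scene")
cv2.imwrite("pics/s3.png",cv2.resize(s["color"][100:260,250:450],None,fx=4,fy=4,interpolation=cv2.INTER_CUBIC)[:600])
E
```

```text
time_s: 5.78
tool_pos: [0.5784, 0.0584, 0.0532]
eef_rot: [0.356, 0.611, -0.358, 0.61]
wrist_force: [-5.0, -3.1, 3.0]
gripper_width: 0.0004
t 5.7833 tcp dock [ 17.2 -19.3  53.2] F dock [-5.9 -0.2  3. ] w 0.00035855096429990557
dr [-0.0004 -0.      0.0023]
```

View pics/s3.png

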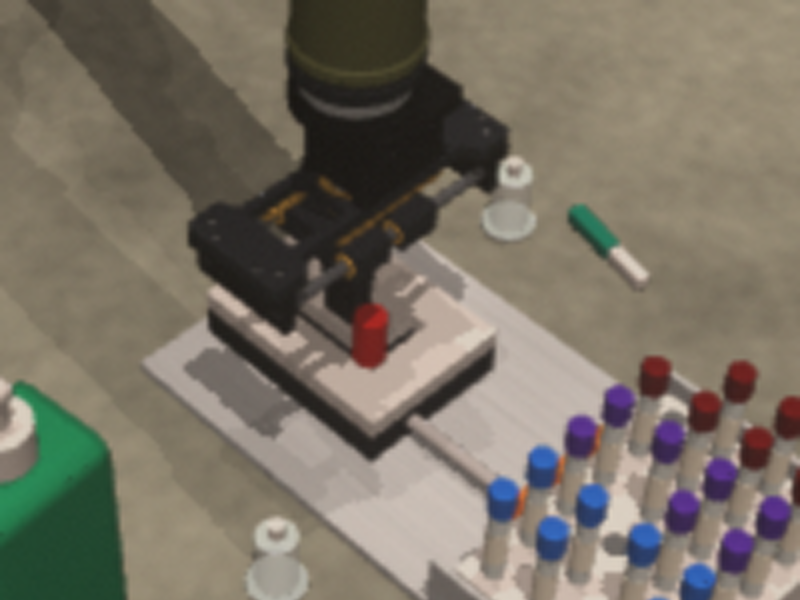

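The force has risen to 6 N, the knob is at the corner at crop (370,335), and the shoe is hidden against the rack. One more small push confirms the stop, then I back off.

```bash
python3 -m jog '{"dp":[[0,0.15,0],[0,0.3,0],[0,0.3,0]],"dr":[[0,0,0],[0,0,0],[0,0,0]]}'; python3 w.py
```

```text
time_s: 6.13
tool_pos: [0.5787, 0.0585, 0.0532]
eef_rot: [0.355, 0.612, -0.359, 0.609]
wrist_force: [-11.5, -5.6, 8.4]
gripper_width: 0.0005
t 6.1333 tcp dock [ 17.5 -19.4  53.2] F dock [-12.8   0.8   8.4] w 0.00048459898617319013
dr [-0.0009 -0.0002  0.008 ]
```

The stop is confirmed at 13 N with no further motion. I back off and go round to the knob's -y side.

```bash
python3 -m jog '{"dp":[[0,-2,0],[0,-4,0],[0,-4,0],[0,-4,2],[0,-4,4.4],[0,-4,4.4],[0,-2,4.4],[0,0,4.4],[0,1.5,4.4],[0,1.5,4.4],[0,1.5,4.4]],"dr":[[0,0,0],[0,0,0],[0,0,0],[0,0,0],[0,0,0],[0,0,0],[0,0,0],[0,0,0],[0,0,0],[0,0,0],[0,0,0]]}'; python3 w.py;  python3 - <<'E'
from h import *
s=arm.snapshot("scene")
cv2.imwrite("pics/s4.png",cv2.resize(s["color"][100:260,250:450],None,fx=4,fy=4,interpolation=cv2.INTER_CUBIC)[:600])
E
```

```text
time_s: 7.05
tool_pos: [0.6172, 0.031, 0.0533]
eef_rot: [0.357, 0.611, -0.356, 0.611]
wrist_force: [-0.7, -0.6, -0.3]
gripper_width: 0.0006
t 7.05 tcp dock [ 37.5 -62.3  53.3] F dock [-0.9 -0.2 -0.3] w 0.0005889685637679987
dr [ 0.0013 -0.0009 -0.0014]
```

View pics/s4.png

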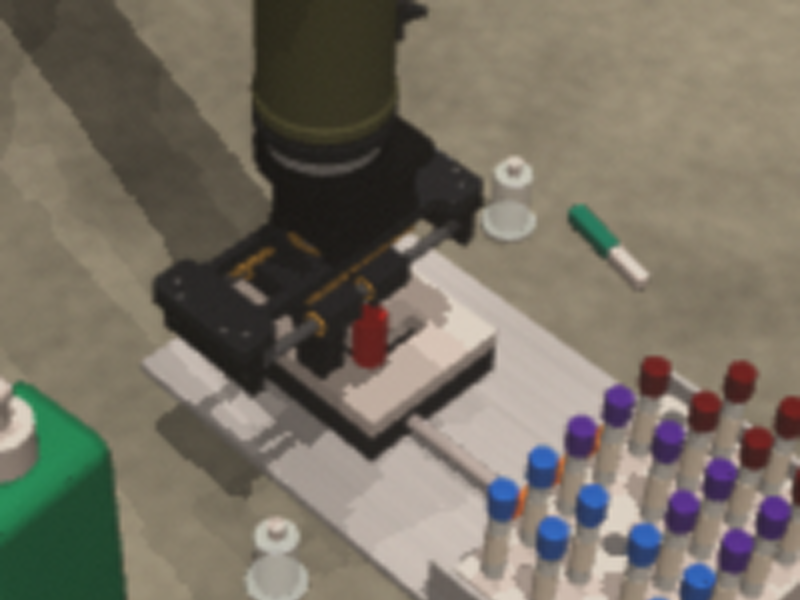

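The fingers at crop (320,345) are beside the knob at (370,335), clear of it. I push along +y.

```bash
python3 -m jog '{"dp":[[0,0,-0.8],[0,0,-1.4],[0,0,-2],[0,0,-2.6],[0,0,-3.2],[0,0,-3.8],[0,0,-4.4],[0,0,-5],[0,0,-5.3],[0,0,-5.5],[0,0,-5.5]],"dr":[[0,0,0],[0,0,0],[0,0,0],[0,0,0],[0,0,0],[0,0,0],[0,0,0],[0,0,0],[0,0,0],[0,0,0],[0,0,0]]}'; python3 w.py
```

```text
time_s: 8.02
tool_pos: [0.5892, 0.0779, 0.0534]
eef_rot: [0.357, 0.611, -0.357, 0.61]
wrist_force: [-0.3, -1.3, -0.1]
gripper_width: 0.0006
t 8.0167 tcp dock [36.2 -7.6 53.4] F dock [-0.9 -1.  -0.1] w 0.000634216988692487
dr [ 0.0005 -0.0002  0.0003]
```

```bash
python3 -m jog '{"dp":[[0,0,-0.1],[0,0,-0.2],[0,0,-0.3],[0,0,-0.3]],"dr":[[0,0,0],[0,0,0],[0,0,0],[0,0,0]]}'; python3 w.py
```

```text
time_s: 8.35
tool_pos: [0.5881, 0.08, 0.0533]
eef_rot: [0.357, 0.61, -0.357, 0.61]
wrist_force: [0.7, -0.8, 0.2]
gripper_width: 0.0004
t 8.35 tcp dock [36.3 -5.3 53.3] F dock [ 0.2 -1.1  0.2] w 0.00036780433057421655
dr [-0.0003  0.     -0.0001]
```

```bash
python3 -m jog '{"dp":[[0,0,-0.1],[0,0,-0.2],[0,0,-0.3],[0,0,-0.3]],"dr":[[0,0,0],[0,0,0],[0,0,0],[0,0,0]]}'; python3 w.py;  python3 - <<'E'
from h import *
s=arm.snapshot("scene")
cv2.imwrite("pics/s5.png",cv2.resize(s["color"][100:260,250:450],None,fx=4,fy=4,interpolation=cv2.INTER_CUBIC)[:600])
E
```

```text
time_s: 8.68
tool_pos: [0.5865, 0.0829, 0.0533]
eef_rot: [0.357, 0.611, -0.357, 0.61]
wrist_force: [0.4, -1.9, 0.6]
gripper_width: 0.0003
t 8.6833 tcp dock [36.2 -1.9 53.3] F dock [-0.6 -1.9  0.6] w 0.00034532789878107353
dr [ 0.0001 -0.0001 -0.    ]
```

View pics/s5.png

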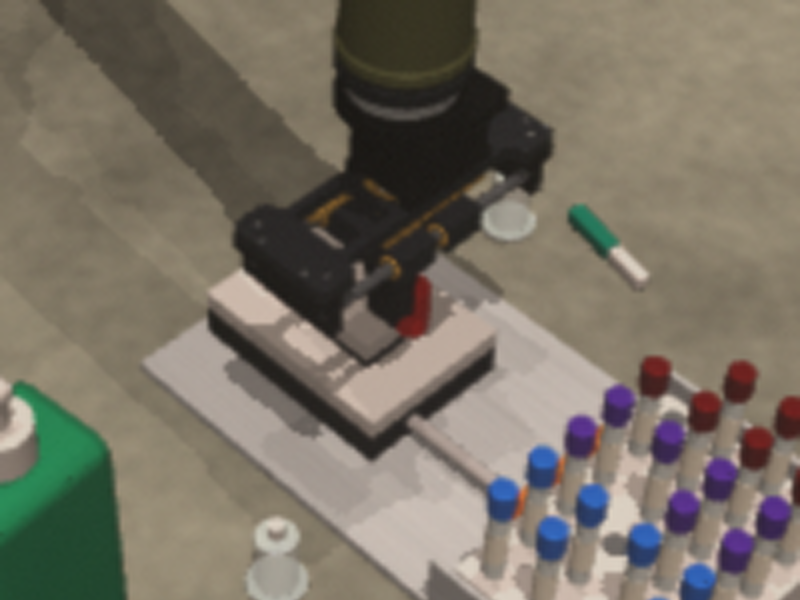

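The knob is mostly hidden by the finger. Its right edge at crop x≈431 and base at y≈335 put it near the end, but the wrist shows no stop yet, so I keep creeping.

```bash
python3 -m jog '{"dp":[[0,0,-0.1],[0,0,-0.2],[0,0,-0.3],[0,0,-0.3]],"dr":[[0,0,0],[0,0,0],[0,0,0],[0,0,0]]}'; python3 w.py; python3 -m jog '{"dp":[[0,0,-0.1],[0,0,-0.2],[0,0,-0.2],[0,0,-0.2]],"dr":[[0,0,0],[0,0,0],[0,0,0],[0,0,0]]}'; python3 w.py
```

```text
time_s: 9.07
tool_pos: [0.585, 0.0855, 0.0533]
eef_rot: [0.357, 0.611, -0.357, 0.61]
wrist_force: [0.2, -1.6, 1.5]
gripper_width: 0.0007
t 9.0667 tcp dock [36.2  1.1 53.3] F dock [-0.6 -1.5  1.5] w 0.000661366070943577
dr [ 0.0001 -0.0001  0.    ]
time_s: 9.4
tool_pos: [0.5844, 0.0866, 0.0534]
eef_rot: [0.357, 0.61, -0.357, 0.611]
wrist_force: [2.0, -3.2, 1.2]
gripper_width: 0.0005
t 9.4 tcp dock [36.2  2.3 53.4] F dock [ 0.2 -3.7  1.2] w 0.00046522242123213256
dr [-0.0004  0.0006 -0.0002]
```

```bash
python3 -m jog '{"dp":[[0,0,-0.1],[0,0,-0.2],[0,0,-0.3],[0,0,-0.3]],"dr":[[0,0,0],[0,0,0],[0,0,0],[0,0,0]]}'; python3 w.py
```

```text
time_s: 9.73
tool_pos: [0.5841, 0.0869, 0.0535]
eef_rot: [0.357, 0.609, -0.358, 0.611]
wrist_force: [4.6, -7.7, 0.7]
gripper_width: 0.0002
t 9.7333 tcp dock [36.1  2.7 53.5] F dock [ 0.2 -8.9  0.7] w 0.00019438517953145187
dr [-0.0018  0.0039 -0.0006]
```

The motion stalls at 9 N, so this is the end stop. I back off, lift clear and look.

```bash
python3 -m jog '{"dp":[[0,0,2],[0,0,4],[0,0,4],[-4,0,4],[-8,0,4],[-12,0,4],[-12,-4,4],[-12,-8,6],[-12,-12,8],[-12,-15,10],[-12,-15,10],[-12,-15,10]],"dr":[[0,0,0],[0,0,0],[0,0,0],[0,0,0],[0,0,0],[0,0,0],[0,0,0],[0,0,0],[0,0,0],[0,0,0],[0,0,0],[0,0,0]]}'; python3 w.py;  python3 - <<'E'
from h import *
v=np.load("dock.npy");D=lambda p:R.from_euler("z",-v[2]).apply(np.array(p)-[v[0],v[1],0])*1e3
s=arm.snapshot("scene")
cv2.imwrite("pics/s6.png",cv2.resize(s["color"][100:260,220:450],None,fx=3.4,fy=3.4,interpolation=cv2.INTER_CUBIC)[:600])
for n in("knob","antiseptic_center","holder_a_center","needle_center"):
    print(n,[(np.round(d["xyz"],3).tolist(),np.round(D(d["xyz"])).tolist(),round(d["confidence"],2)) for d in arm.tip_of("scene",n)[:2]])
s=arm.snapshot("top")
for d in arm.cut_out("top","knob")[:1]:
    ys,xs=np.nonzero(d["region"]); print("top knob px",xs.mean(),ys.mean(),len(xs),d["confidence"])
hsv=cv2.cvtColor(s["color"],cv2.COLOR_BGR2HSV); m=((hsv[...,0]<6)|(hsv[...,0]>174))&(hsv[...,1]>150)&(hsv[...,2]>110); m[:195]=0
ys,xs=np.nonzero(m); k=(xs.mean(),ys.mean()) if len(xs) else None; print("red",k,len(xs)); 
if k: print(D(ray(s,k,.085)))
E
```

```text
time_s: 10.73
tool_pos: [0.4998, -0.0725, 0.1731]
eef_rot: [0.358, 0.61, -0.358, 0.609]
wrist_force: [0.6, 1.3, 0.4]
gripper_width: 0.0005
t 10.7333 tcp dock [-115.6  -94.8  173.1] F dock [1.2 0.8 0.4] w 0.0004714565786006575
dr [-0.005  -0.0003  0.0005]
knob [([0.574, 0.108, 0.068], [38.0, 26.0, 68.0], 0.68)]
antiseptic_center [([0.716, -0.164, 0.082], [28.0, -281.0, 82.0], 0.59)]
holder_a_center [([0.464, 0.207, 0.026], [-10.0, 166.0, 26.0], 0.66)]
needle_center [([0.507, 0.264, 0.003], [56.0, 194.0, 3.0], 0.51)]
top knob px 269.7289719626168 226.11214953271028 107 0.51
red (np.float64(269.1463414634146), np.float64(225.5)) 82
[36.74198982 21.28317592 85.        ]
```

View pics/s6.png

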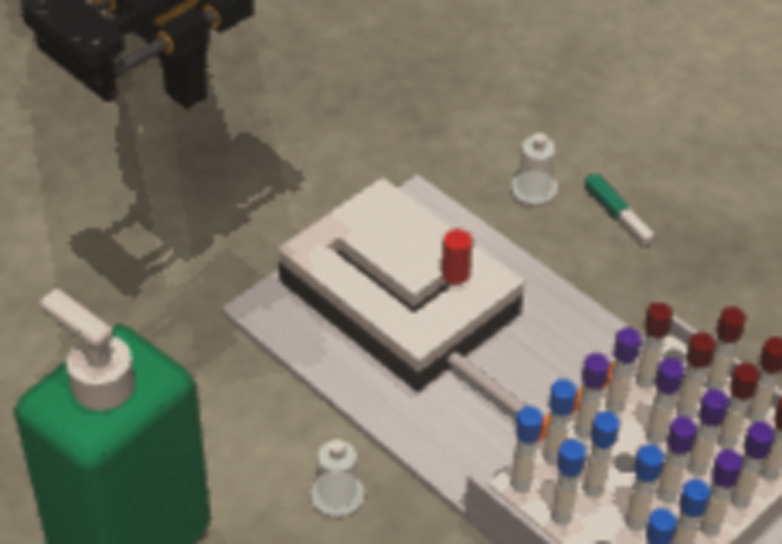

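The knob stands at the locked end at crop (457,257). From the top view it is at dock (36.7, 21.3) mm, the hard-stop end. The shoe is against the rack, the bystanders are unmoved and the arm is clear, so I hand in.

```bash
python3 -c "
from workcell import arm
print(arm.finish_job())"
```

```text
the job is handed in; nothing more can be done
None
```

The knob is in the locked end of the short leg with the shoe up against the rack, and I handed the job in at about 11 s of robot time. No verdict is reported.

- **Pushing:** I used the closed fingertips. I pushed the knob along the long leg until it stopped at 13 N. Then I went round to its -y side and pushed it along the short leg until it stalled at about 9 N. After that I backed off and lifted clear.
- **Knob position:** The top camera put the knob at dock (36.7, 21.3) mm, against a nominal end of (35, 20). That is rod travel of about 81 mm and cross travel of about 41 mm, which matches the hard stops. The scene network gave (38, 26) mm. That is about 5 mm different in y, roughly the network's own error.
- **Pin lift:** I did not measure it directly. The knob looked fully down in the last picture.
- **Bystanders:** The bottle, the left-hand tube holder and the needle came back within about 3 mm of their first positions. I judged the right-hand holder only from the pictures, where it looked unmoved.
- **Check that failed:** The first network fit of the dock was about 3° off in angle. I corrected it with points picked from the picture before moving.

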